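Set a brush socket on the assembly stand and hold its handle over it for pasting

TASK

We are gluing up a big brush. First set the larger of the two loose turned sockets, mouth down as it is, over the brass spigot of the metal assembly stand so that it sits fully down on the stand's shoulder, and let go of it. Then draw the longer of the two handles out of the wooden rack, carry it across without shifting anything else on the table, and finish still holding it upright, tenon down, in line with the hole in the socket's neck and about 10 mm above it; the handle must not touch the socket, because the paste is brushed on while you hold it there.

Things in the scene. Friction and masses are not known exactly. Their poses are not given: they have to be found in the camera images.
- socket_center (a point): Larger turned socket, pale wood, loose, 60 g, standing mouth down on the table. A round cup 44 mm across (straight sides up to 23 mm, then rounding in) and 34 mm high, with a neck 30 mm across and 18 mm high on top: 52 mm high in all. Inside: a cup mouth 32 mm across and 26 mm deep from below; from above a hole 18 mm across and 18 mm deep in the neck. This point is on the axis, half-way up (26 mm above its underside); z is the axis, up.
- socket_bore (a point): The centre of the mouth of that socket's neck hole, on the flat top of the neck, 52 mm above the socket's underside; z up along the socket's axis.
- small_socket_center (a point): Smaller turned socket of the same shape and wood, 32 mm across and 38 mm high, loose; to be left alone. Point on the axis, half-way up.
- stand_seat (a point): Metal assembly stand, fixed to the table: round grey base 92 mm across, steel column, round shoulder 46 mm across whose flat top is 70 mm above the table, and on it a brass spigot 28 mm across and 19 mm high, tapering to 20 mm at its tip. The spigot fills the socket's mouth with 2 mm to spare all round. This point is the centre of the shoulder's flat top, at the spigot's foot; z up.
- rack_top (a point): Wooden handle rack, a fixed block 60 x 172 x 32 mm with three holes 17 mm across and 24 mm deep in a row along its y axis, 58 mm apart. This point is the centre of its top face, at the middle hole; z up. The handles stand in the two outer holes, which is which varies.
- handle_center (a point): Longer handle, dark turned wood, loose, 60 g, standing upright in the rack. 150 mm long: at its lower end a tenon 14 mm across and 16 mm long (in the rack's hole), then a collar 26 mm across that rests on the rack, then a straight round shaft 19 mm across from 31 mm above the tenon's tip to the top. This point is on the axis, half-way along: 75 mm above the tenon's tip, 75 mm below the top; z points along it to the top.
- handle_tip (a point): The centre of the end of the longer handle's tenon, its lowest point; z points along the handle to its top.
- short_handle_center (a point): Shorter handle, same make, 105 mm long, shaft 16 mm across, in the rack's other outer hole; to be left alone. Point half-way along its axis.
- pot: Empty blue-and-white porcelain brush pot, loose, 113 mm across and 122 mm high, standing between stand and rack; to be left alone. Origin at the centre of its underside.
There are look-alikes about, which are no part of the job. What is shaped like the part that bears socket_center but blue, green or pink is not meant.

How it is judged:
By the outcome, as a careful person would: the job done as asked, in the order asked, and still so for the second after the job is handed in, while the arm keeps its last pose, push and grip.
It also fails if it takes over 64 s, if anything falls off the work surface, if the arm or the gripper's body presses on something with over 40 N, if the wrist force passes 120 N, or if a joint passes its speed limit or range.

ROBOT

A 6-joint arm with a two-finger parallel gripper is mounted at the origin on a cart in front of the work surface, level with it; the furniture and walls round the work are solid. World frame = base frame: x ahead of the robot, y to its left, z up, the work surface at z = 0. Lengths are in mm, angles in rad, forces in N, time in s.
With the tool pointing down it reaches from about 300 to 750 mm from the base axis. Payload 8.5 kg.
Tool frame: the origin (TCP) lies at the very end of the fingers, on their centre line; the grasp point (between the pads) lies ctrl.grasp_offset behind it (ctrl.grasp_offset is the distance from the TCP to the grasp point, in mm); z points along the fingers, y is the line along which they close (so a half turn about z gives the same grasp; the last joint's range is limited). The gripper opens to 85 mm and grips with 20 to 120 N. Pads are 22 mm wide; open, the fingers measure 114 mm over their backs; the gripper's body (76 mm by 85 mm) begins 54 mm behind the grasp point. The pads swing forward as they close: fully open they stand 13 mm farther back than shut.
Start: joints at [-1.367, 0.381, 1.297, -0, 1.464, -0.215], TCP at [223.658, -502.452, 231.322] pointing down, gripper open.
Joint ranges: [-3.11, 3.11], [-0.89, 2.33], [0.22, 2.48], [-1.42, 4.56], [0.17, 2.85], [-2.88, 2.88]. Speed limits (rad/s): [2.39, 2.39, 3.14, 3.14, 3.14, 3.14].

INTERFACE

Orientations are given as a unit quaternion [x, y, z, w].
In Python, from bench import ctrl gives the robot as it stands.
- The arm moves only by the shell command python3 -m crank 'ROWS' [FORCE]. ROWS is a JSON object of lists of equal length, an entry for each row: "fingers": the finger opening in mm, from 0 to 85.4; "translation": the shift along the tool's x, y, z in mm, a list of three; "roll": the turn about the tool's z in degrees. In form: {"fingers": [fingers, ...], "translation": [[x, y, z], ...], "roll": [roll, ...]}. A call has 1 to 20 rows; each row is the pose to reach, as a shift and turn from the pose commanded when the call began, along the tool's axes at that moment; what a row does not reach only later rows make up. A row lasts 1/10 s, in which the tool goes at most 50 mm and 8.59 degrees, less where a joint would pass 70% of its speed; a pose out of reach is approached as far as the arm can. A call with a gripper value outside its range is refused whole. The fingers move at their own pace and stop on an object; FORCE is the grip in N (left out, the last holds). Time passes only in rows, so rows that repeat a pose let the fingers close. It gives the time, the measured TCP pose, the force, the opening and the grip force at its end, in the units of the state.
- ctrl.get_obs(): the state, without advancing time (a new reading comes with each control period).
- ctrl.get_image(name): name is "scene" or "top" or "wrist"; returns a dict with "color" (400x640x3 uint8, red, green, blue), "fx", "fy", "cx", "cy" (pixels), "rvec" (rotation vector, rad) and "tvec" (3), from world to camera coordinates, as OpenCV has them; the wrist camera has in their place "mount" (4x4, takes a point from camera to tool coordinates, whose origin is the TCP and whose axes are the flange's). Camera axes: x right, y down, z forward; pixel columns grow to the right and rows downward; lengths in mm; the calibration is good to about 2 mm. A picture is of the moment at which its call begins: read the wrist's pose just before it. There is no depth.
- ctrl.job_done(): hands the job in; it is judged then, once.
The state is a dict: "time_s": time; "q": joint angles; "qvel": joint speeds; "effort": joint torques, N m; "position": TCP position; "ee_rot": TCP orientation; "force": force on the tool from outside, world axes, zero at the start; "moment": the same for the moment, N m; "width": finger opening in mm; "finger_force": force on a finger pad.
Only numpy, scipy, OpenCV 4.12 (cv2) and the standard library are available. Lean on these libraries where they do the work, as an engineer would, in place of code of your own. Each camera call takes 0.05 s, during which the arm holds its last target. There are 200 camera calls.

## Working session

There is one attempt and no reset: what is moved stays moved. The work goes in short steps, Python scripts to look and compute and a shell command to move; the robot and the scene stay as the last step left them, time stands still between calls to the robot, and variables do not carry over. Pictures are saved under pics/ and viewed, at most 10 in all, crops included, and the job is handed in when it is done.

```bash
mkdir -p pics; cat > h.py <<'E'
import numpy as np, cv2, pickle
from scipy.spatial.transform import Rotation as R
from bench import ctrl
def snap(n,f):
    o=ctrl.get_obs(); d=ctrl.get_image(n); d['obs']=o
    pickle.dump(d,open(f'pics/{f}.pkl','wb')); cv2.imwrite(f'pics/{f}.png',d['color'][:,:,::-1]); return d
def load(f): return pickle.load(open(f'pics/{f}.pkl','rb'))
def T(d):
    "camera to world"
    M=np.eye(4)
    if 'mount' in d:
        M[:3,:3]=R.from_quat(d['obs']['ee_rot']).as_matrix(); M[:3,3]=d['obs']['position']
        return M@np.array(d['mount'])
    r=cv2.Rodrigues(np.array(d['rvec'],float))[0]; M[:3,:3]=r.T; M[:3,3]=-r.T@np.array(d['tvec']).ravel(); return M
def ray(d,p):
    M=T(d); v=M[:3,:3]@np.array([(p[0]-d['cx'])/d['fx'],(p[1]-d['cy'])/d['fy'],1]); return M[:3,3],v/np.linalg.norm(v)
def atz(d,p,z):
    o,v=ray(d,p); return o+v*(z-o[2])/v[2]
def tri(*dp):
    A=np.zeros((3,3));b=np.zeros(3); L=[]
    for d,p in dp:
        o,v=ray(d,p);P=np.eye(3)-np.outer(v,v);A+=P;b+=P@o;L.append((P,o))
    x=np.linalg.solve(A,b); return x,[np.linalg.norm(P@(x-o)) for P,o in L]
def proj(d,X):
    p=np.linalg.inv(T(d))@np.r_[X,1]; return p[0]/p[2]*d['fx']+d['cx'],p[1]/p[2]*d['fy']+d['cy']
E
python3 - <<'E'
from h import *
a=snap('scene','s0');b=snap('top','t0')
o=ctrl.get_obs();print(o,ctrl.grasp_offset);print(T(a)[:3,3],T(b)[:3,3],a['fx'],b['fx'])
E
```

```text
{'time_s': 0.1, 'q': array([-1.36733282e+00,  3.81144919e-01,  1.29815889e+00,  7.25930322e-06,
        1.46360474e+00, -2.15279056e-01]), 'qvel': array([ 2.45916571e-04, -5.15340247e-05, -3.74357795e-03, -2.09878257e-03,
        2.60964071e-03,  7.61802497e-04]), 'effort': array([ 5.35443090e-03, -4.49220836e+01, -2.31656277e+01, -7.03514252e-05,
        3.65362401e-03, -1.66510358e-06]), 'position': array([ 223.59299651, -502.21563379,  230.77356608]), 'ee_rot': array([ 9.78161653e-01,  2.07844526e-01,  7.49546587e-06, -6.57911924e-04]), 'force': array([ 0.62431298,  0.52278371, -0.22192418]), 'moment': array([-0.00066346, -0.04967811, -0.08166826]), 'finger_force': 0.0, 'width': 85.6433419320226} 18.700000000000003
[-34.47239114 598.06066781 671.43775759] [ 337.85990438 -148.11657599 1240.22104872] 474.45324179306084 517.5452412527407
```

View pics/s0.png

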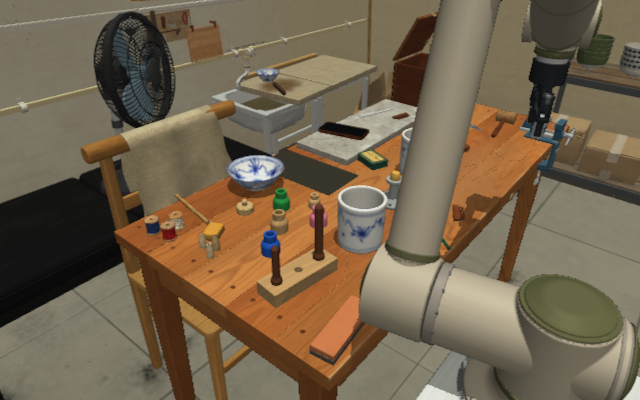

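View pics/t0.png

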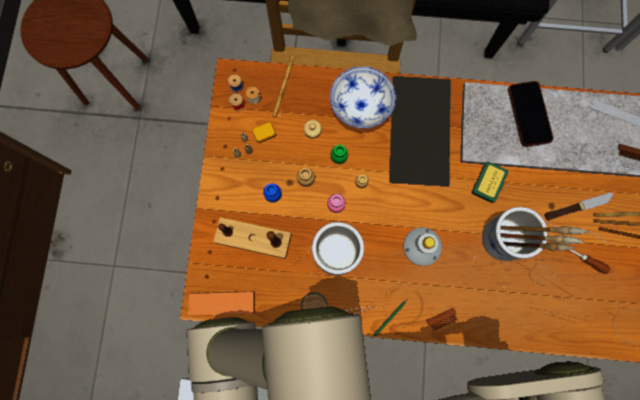

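Candidates for the larger socket, in the top image: tan (306,177), pale (312,129), small tan (362,181), and blue, green and pink look-alikes at (272,192), (339,154) and (337,203). The tan one at (306,177), scene (279,222), fits best. The stand is at top (423,245). The long handle is the one at scene (318,230), top (275,240). I'll confirm with an enlarged crop.

```bash
python3 - <<'E'
from h import *
a=cv2.imread('pics/s0.png');b=cv2.imread('pics/t0.png')
c1=cv2.resize(a[155:305,225:425],None,fx=4,fy=4,interpolation=cv2.INTER_CUBIC)
c2=cv2.resize(b[115:265,210:450],None,fx=3.333,fy=3.333,interpolation=cv2.INTER_CUBIC)
cv2.imwrite('pics/c1.png',c1);cv2.imwrite('pics/c2.png',c2);print(c1.shape,c2.shape)
E
```

```text
(600, 800, 3) (500, 800, 3)
```

View pics/c1.png

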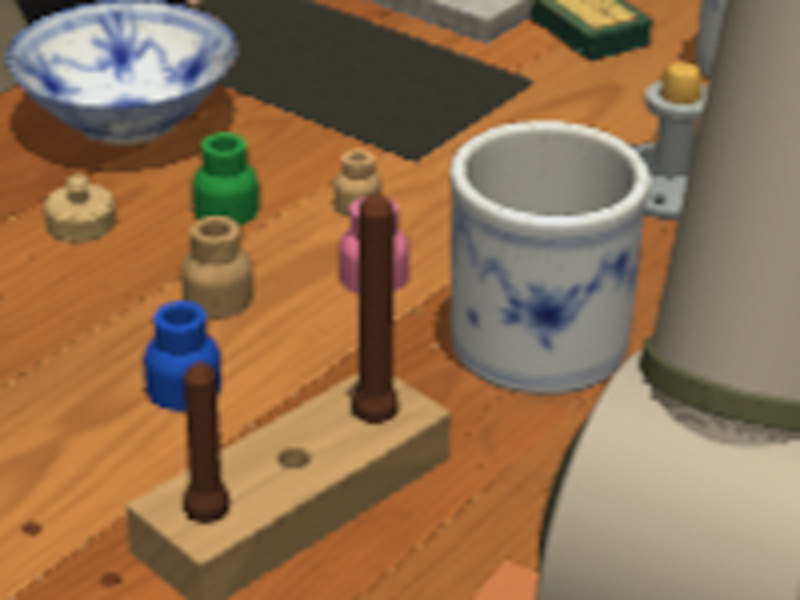

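View pics/c2.png

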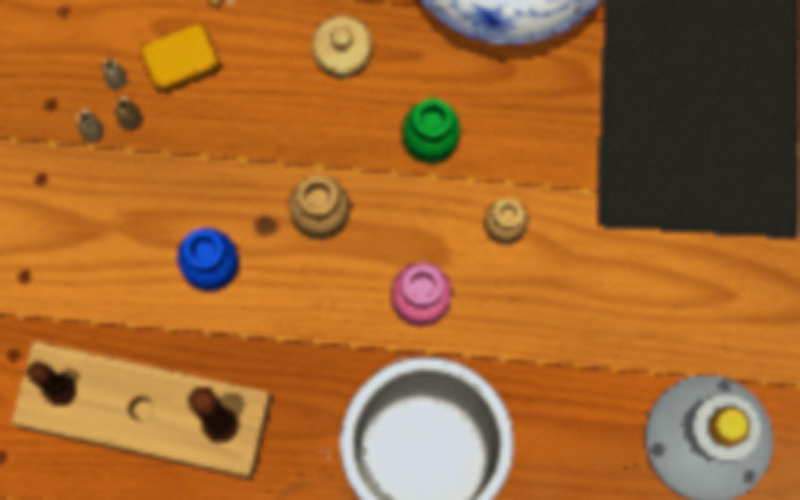

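```bash
python3 - <<'E'
from h import *
a=load('s0');b=load('t0')
A=lambda x,y:(225+x/4-.4,155+y/4-.4); B=lambda x,y:(210+x/3.333-.35,115+y/3.333-.35)
for n,p,q in [('socket neck top',(216,227),(319,192)),('spigot tip',(683,69),(732,425)),('longh top',(377,201),(203,397)),('short top',(201,370),(38,373)),('mid hole',(294,458),(140,407)),('small neck',(358,159),(508,210)),('pink neck',(373,210),(423,281)),('blue neck',(180,314),(206,247)),('green',(223,146),(433,118))]:
    print(n,*[np.round(v,1) for v in tri((a,A(*p)),(b,B(*q)))])
print('pot rim',atz(b,B(427,440),122),'stand base',atz(b,B(710,437),10),'shoulder',atz(b,B(726,427),70))
for x in (14,427),(33,341),(271,391),(252,477): print('rack',atz(b,B(*x),32))
E
```

```text
socket neck top [645.6 -81.   49. ] [2. 2.]
spigot tip [ 501.1 -374.2   85.4] [0.7 0.7]
longh top [477.2 -27.4 161.5] [1.8 1.8]
short top [489.9  88.1 116.5] [0.9 0.9]
mid hole [483.6  31.2  29. ] [1.5 1.5]
small neck [ 648.5 -217.2   32.7] [2.2 2.2]
pink neck [ 588.5 -160.2   45.5] [1.8 1.8]
blue neck [599.4  -4.5  48.1] [1. 1.]
green [ 709.6 -156.7   46.4] [0.7 0.7]
pot rim [ 468.96047372 -169.96854718  122.        ] stand base [ 502.39457409 -373.42643098   10.        ] shoulder [ 502.16836762 -372.9444508    70.        ]
rack [462.56516432 118.25484876  32.        ]
rack [524.61880636 112.96652289  32.        ]
rack [504.1715995  -59.13019641  32.        ]
rack [442.71229319 -52.09727422  32.        ]
```

Confirmed: the larger pale socket is at crop (216,270), world about (646,-81), and it is visibly bigger than the other pale one at crop (358,185). The coloured ones don't count, and the disc at (80,210) is a lid-like knob. The long handle is at the -y end of the rack. I'm moving above the socket.

```bash
python3 -m crank '{"fingers":[85,85,85,85,85,85,85,85,85,85,85,85,85,85,85,85],"translation":[[557,-213,30],[557,-213,30],[557,-213,30],[557,-213,30],[557,-213,30],[557,-213,30],[557,-213,30],[557,-213,30],[557,-213,30],[557,-213,30],[557,-213,30],[557,-213,30],[557,-213,30],[557,-213,30],[557,-213,30],[557,-213,30]],"roll":[-66,-66,-66,-66,-66,-66,-66,-66,-66,-66,-66,-66,-66,-66,-66,-66]}'
cat >> h.py <<'E'
def totool(tgt,yaw_y=None):
    o=ctrl.get_obs(); m=R.from_quat(o['ee_rot']).as_matrix(); print('pos',o['position'].round(1),'shift',(m.T@(np.array(tgt)-o['position'])).round(1),'x',m[:,0].round(3),'y',m[:,1].round(3),'z',m[:,2].round(3),'F',o['force'].round(1),'w',o['width'],'t',o['time_s'])
E
python3 - <<'E'
from h import *
w=snap('wrist','w1'); print(np.array(w['mount']).round(2),w['fx'])
totool([645.6,-81,36]); print(proj(w,[645.6,-81,52]))
E
```

```text
time_s: 1.7
position: [645.3, -82.5, 201.6]
ee_rot: [0.708, 0.706, -0.0, 0.0]
force: [1.3, -0.1, 0.3]
width: 84.8
finger_force: 0.0
[[  -0.     -0.95   -0.32   82.41]
 [   1.     -0.     -0.      0.55]
 [  -0.     -0.32    0.95 -143.08]
 [   0.      0.      0.      1.  ]] 309.82482550106107
pos [645.4 -82.5 201.7] shift [  1.5   0.2 165.7] x [ 0.002  1.    -0.   ] y [ 1.    -0.002  0.   ] z [ 0. -0. -1.] F [0.4 0.  0.1] w 85.30202284602504 t 1.75
(np.float64(319.9493336200645), np.float64(178.1004464968859))
```

View pics/w1.png

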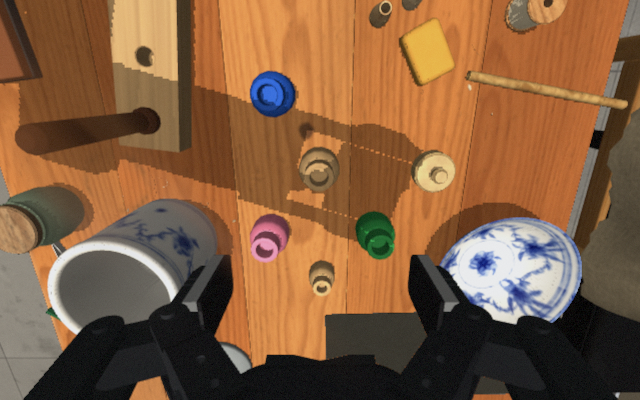

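The wrist view shows the target neck at about (319,175), with blue at (272,93), pink at (269,240) and green at (376,235). The finger lanes along world x are clear.

```bash
python3 - <<'E'
from h import *
a=load('s0');b=load('t0');w=load('w1')
p,q,r=(278.6,211.4),(305.4,172.3),(319.5,175)
for S in [((a,p),(b,q),(w,r)),((b,q),(w,r)),((a,p),(w,r))]: print(*[np.round(v,1) for v in tri(*S)])
print(atz(w,r,52),atz(b,q,52))
g=cv2.cvtColor(w['color'],cv2.COLOR_RGB2HSV)[130:215,285:355]
cv2.imwrite('pics/w1c.png',cv2.resize(w['color'][135:210,280:360,::-1],None,fx=7,fy=7,interpolation=cv2.INTER_CUBIC))
E
```

```text
[645.3 -80.2  48.8] [2.3 1.9 1.4]
[646.1 -79.3  49.6] [1.2 1.2]
[644.2 -80.1  48.7] [1.7 1.7]
[645.17020162 -77.86609656  52.        ] [646.39258774 -80.14053147  52.        ]
```

View pics/w1c.png

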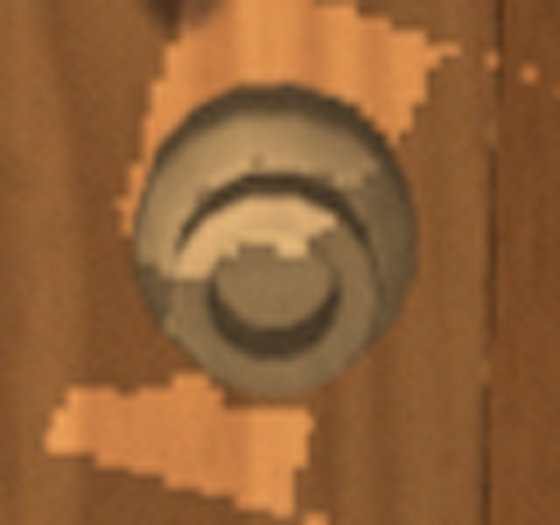

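The crop shows the neck ring centred at (277,294), which is wrist pixel (319,176.5) and gives a position of about (645.3,-79.7). I'll descend, grip the neck and lift a little.

```bash
python3 -m crank '{"fingers":[85,85,85,85,85,85,85,30,20,20,20,20],"translation":[[3,0,40],[3,0,80],[3,0,120],[3,0,145],[3,0,160],[3,0,166],[3,0,166],[3,0,166],[3,0,166],[3,0,166],[3,0,166],[3,0,166]],"roll":[0,0,0,0,0,0,0,0,0,0,0,0]}' 30
```

```text
time_s: 2.95
position: [646.2, -78.4, 36.1]
ee_rot: [0.707, 0.707, 0.0, 0.001]
force: [-0.5, 0.4, 4.3]
width: 28.7
finger_force: 29.5
```

```bash
python3 -m crank '{"fingers":[20,20,20,20,20,20,20,20,20,20,20,20,20,20,20,20],"translation":[[0,0,-20],[0,0,-60],[0,0,-110],[0,0,-160],[-20,-9,-165],[-60,-27,-165],[-105,-47,-165],[-150,-67,-165],[-195,-87,-165],[-240,-107,-165],[-280,-125,-165],[-310,-138,-165],[-324,-144,-165],[-327,-144,-165],[-327,-144,-165],[-327,-144,-165]],"roll":[0,0,0,0,0,0,0,0,0,0,0,0,0,0,0,0]}'
python3 - <<'E'
from h import *
w=snap('wrist','w2'); snap('top','t2'); snap('scene','s2')
totool([502,-373,36]); print(proj(w,[502,-373,89]),proj(w,[502,-373,70]))
cv2.imwrite('pics/w2c.png',cv2.resize(w['color'][50:350,150:490,::-1],None,fx=2,fy=2,interpolation=cv2.INTER_CUBIC))
E
```

```text
time_s: 4.55
position: [502.7, -403.9, 200.4]
ee_rot: [0.706, 0.708, 0.0, -0.0]
force: [0.1, 0.6, -1.4]
width: 28.7
finger_force: 29.8
pos [ 502.5 -404.2  200.5] shift [ 31.2  -0.5 164.5] x [-0.002  1.     0.   ] y [1.    0.002 0.   ] z [ 0.  0. -1.] F [ 0.1  0.1 -0.2] w 28.90110499355572 t 4.7
(np.float64(318.6893604789423), np.float64(156.36541274161561)) (np.float64(318.78090125391503), np.float64(152.09757475819853))
```

View pics/w2c.png

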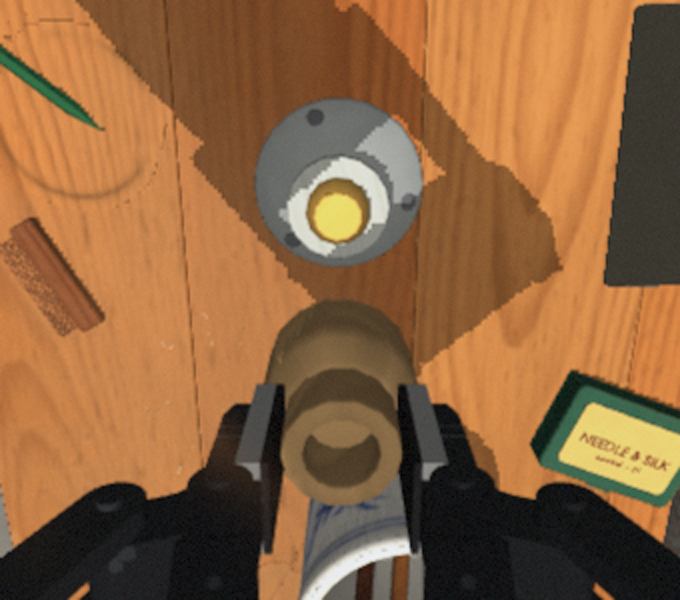

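```bash
python3 - <<'E'
from h import *
w=load('w2'); o=w['obs']['position']
print('spigot',atz(w,(318.8,157.8),89),'shoulder',atz(w,(319.3,152.8),70))
for z in (213,216): print('socket',z,atz(w,(320.9,275.8),z)-o, proj(w,np.r_[o[:2],z]))
E
```

```text
spigot [ 502.09154092 -374.20945808   89.        ] shoulder [ 502.46192429 -373.62991413   70.        ]
socket 213 [ 0.8709172  -2.91472461 12.6253655 ] (np.float64(319.11069646158995), np.float64(270.5872977103573))
socket 216 [ 0.86000558 -0.95434004 15.6253655 ] (np.float64(319.0917527752148), np.float64(274.0593108269853))
```

```bash
python3 -m crank '{"fingers":[20,20,20,20,20,20,20,20,20],"translation":[[16,-1,0],[31,-1,0],[31.3,-1.1,15],[31.3,-1.1,45],[31.3,-1.1,60],[31.3,-1.1,68],[31.3,-1.1,74],[31.3,-1.1,78],[31.3,-1.1,78]],"roll":[0,0,0,0,0,0,0,0,0]}'
```

```text
time_s: 5.6
position: [500.9, -374.0, 122.5]
ee_rot: [0.707, 0.707, -0.0, 0.0]
force: [0.6, 0.0, -1.5]
width: 29.0
finger_force: 29.8
```

```bash
python3 -m crank '{"fingers":[20,20,20,20,20],"translation":[[0,0,3],[0,0,6],[0,0,9],[0,0,11],[0,0,11]],"roll":[0,0,0,0,0]}'; python3 - <<'E'
from h import *
w=snap('wrist','w3'); totool([501.4,-372.8,106.5])
E
```

```text
time_s: 6.1
position: [500.7, -374.0, 111.0]
ee_rot: [0.707, 0.707, 0.0, -0.0]
force: [-0.0, -0.3, -0.3]
width: 28.8
finger_force: 29.8
pos [ 500.7 -374.   111.2] shift [1.2 0.7 4.7] x [0. 1. 0.] y [ 1. -0. -0.] z [-0.  0. -1.] F [-0.4 -0.2 -0.8] w 28.968921927013973 t 6.15
```

```bash
python3 -m crank '{"fingers":[20,20,20,20,20],"translation":[[0.8,0.4,1],[0.8,0.4,3],[0.8,0.4,4.5],[0.8,0.4,5.5],[0.8,0.4,5.5]],"roll":[0,0,0,0,0]}'
```

```text
time_s: 6.65
position: [501.1, -373.3, 106.1]
ee_rot: [0.707, 0.707, -0.0, 0.0]
force: [-1.2, 1.6, 3.2]
width: 29.3
finger_force: 30.1
```

```bash
python3 -m crank '{"fingers":[20,32,40,55,70,85,85,85,85,85,85],"translation":[[0,0,0.7],[0,0,0.7],[0,0,0.5],[0,0,0],[0,0,0],[0,0,0],[0,0,-15],[0,0,-40],[0,0,-70],[-30,0,-95],[-30,0,-95]],"roll":[0,0,0,0,0,0,0,0,0,0,0]}'
python3 - <<'E'
from h import *
w=snap('wrist','w4'); s=snap('scene','s4'); t=snap('top','t4')
totool([502,-373,200])
c=[w['color'][60:260,220:420],t['color'][205:285,385:465],s['color'][140:220,360:440]]
cv2.imwrite('pics/m4.png',np.hstack([cv2.resize(x,(266,266),interpolation=cv2.INTER_CUBIC) for x in c])[:,:,::-1])
print(proj(w,[502,-373.8,122]))
E
```

```text
time_s: 7.75
position: [501.7, -406.5, 204.4]
ee_rot: [0.708, 0.706, -0.001, 0.004]
force: [-0.4, -0.1, -1.1]
width: 85.3
finger_force: 0.0
pos [ 500.9 -402.7  199.8] shift [29.7  1.1 -0.2] x [0.    1.    0.002] y [ 1.    -0.    -0.001] z [-0.001  0.002 -1.   ] F [0.4 0.3 0.4] w 85.24918873792699 t 7.9
(np.float64(319.3027191849026), np.float64(161.04900723198813))
```

View pics/m4.png

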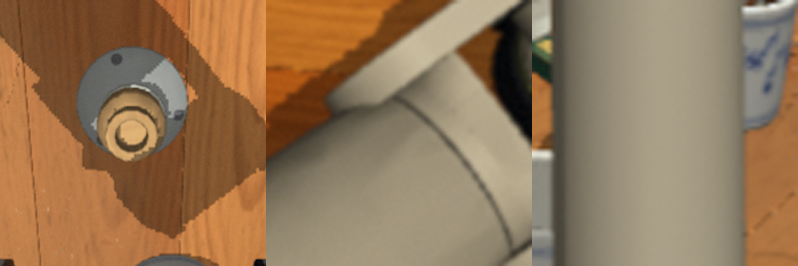

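The socket sits on the stand, with its neck at wrist pixel (319,158). Next I go above the long handle, and re-check the seating from there with the fixed cameras.

```bash
python3 -m crank '{"fingers":[85,85,85,85,85,85,85,85,85,85,85,85,85,85],"translation":[[0,0,-20],[0,0,-40],[40,-3,-40],[80,-6,-40],[120,-8,-40],[165,-11,-40],[210,-14,-40],[255,-17,-40],[300,-20,-40],[335,-23,-40],[355,-24,-40],[362,-24,-40],[362,-24,-40],[362,-24,-40]],"roll":[0,0,0,0,0,0,0,0,0,0,0,0,0,0]}'
python3 - <<'E'
from h import *
w=snap('wrist','w5'); s=snap('scene','s5'); t=snap('top','t5')
totool([477.2,-27.4,112])
c=[w['color'][60:360,170:470],t['color'][210:280,390:460],s['color'][140:220,355:435]]
cv2.imwrite('pics/m5.png',np.hstack([cv2.resize(x,(266,266),interpolation=cv2.INTER_CUBIC) for x in c])[:,:,::-1])
print(proj(w,[477.2,-27.4,166]),proj(w,[477.2,-27.4,32]))
E
```

```text
time_s: 9.3
position: [477.2, -41.9, 240.4]
ee_rot: [0.707, 0.707, -0.0, -0.0]
force: [0.1, -0.5, 0.0]
width: 84.9
finger_force: 0.0
pos [477.3 -42.1 240.6] shift [ 14.7  -0.  128.6] x [0.001 1.    0.   ] y [ 1.    -0.001 -0.   ] z [-0.  0. -1.] F [-0.8  0.1  0.4] w 85.05769564855983 t 9.45
(np.float64(319.49331199665954), np.float64(188.41005709258533)) (np.float64(319.79496196956035), np.float64(153.51376176510823))
```

View pics/m5.png

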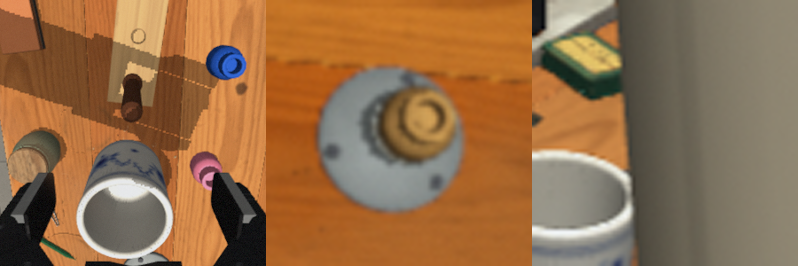

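```bash
python3 - <<'E'
from h import *
w=load('w5');t=load('t5');w4=load('w4');a=load('s0');b=load('t0')
print('seat top',atz(t,(432.7,239),122),atz(t,(432.7,239),126),'t0 spigot',atz(b,(429.3,242.2),89))
print('tri',tri((t,(432.7,239)),(w4,(319.2,158.5))))
h=(317.5,186.1)
print(atz(w,h,166),tri((w,h),(a,(318.9,204.9)),(b,(270.6,233.8))),tri((w,h),(b,(270.6,233.8))))
# handle edges in wrist view: row scan
g=w['color'].sum(2)
for v in (176,182,188): print(v,g[v,300:336])
E
```

```text
seat top [ 504.08379969 -373.8666915   122.        ] [ 503.48919849 -373.05915844  126.        ] t0 spigot [ 501.12768106 -373.29796749   89.        ]
tri (array([ 502.0200573 , -370.16404478,  134.97219102]), [np.float64(1.0673352665803868), np.float64(1.0673352665801787)])
[475.74135077 -25.6237282  166.        ] (array([476.50325973, -27.14173791, 161.73912841]), [np.float64(0.832095060734571), np.float64(1.511275743795662), np.float64(2.1682128099709495)]) (array([476.96306016, -26.45287115, 164.75577675]), [np.float64(1.308264523233246), np.float64(1.308264523233177)])
176 [236 241 227 226 221 240 244 178  89  89 101 116 157 169 178 187 180 179
 187 187 185 170 168 173 152 118  88  82  86 146 252 332 332 321 313 311]
182 [229 233 231 219 209 201 162 147 172 178 186 183 171 174 207 225 237 236
 224 204 197 185 180 156 120 113 125 138 124 111 146 213 211 209 212 216]
188 [363 367 359 341 327 331 302 183 168 172 192 222 202 146 145 135 149 149
 140 143 150 154 142 153 140 132 114 113 126 107 159 198 212 206 206 206]
```

```bash
python3 -m crank '{"fingers":[85,85,85,85,85,85,85,40,10,10,10,10,10],"translation":[[15.6,-0.9,0],[15.6,-0.9,30],[15.6,-0.9,70],[15.6,-0.9,105],[15.6,-0.9,122],[15.6,-0.9,128],[15.6,-0.9,128],[15.6,-0.9,128],[15.6,-0.9,128],[15.6,-0.9,128],[15.6,-0.9,128],[15.6,-0.9,128],[15.6,-0.9,128]],"roll":[0,0,0,0,0,0,0,0,0,0,0,0,0]}' 40
```

```text
time_s: 10.75
position: [476.4, -25.7, 113.2]
ee_rot: [0.707, 0.707, 0.0, 0.0]
force: [-1.2, -0.1, 4.6]
width: 18.1
finger_force: 38.9
```

```bash
python3 -m crank '{"fingers":[10,10,10,10,10,10,10,10],"translation":[[0,0,-5],[0,0,-12],[0,0,-22],[0,0,-50],[0,0,-90],[0,0,-130],[0,0,-155],[0,0,-155]],"roll":[0,0,0,0,0,0,0,0]}'
python3 -m crank '{"fingers":[10,10,10,10,10,10,10,10,10,10,10,10,10,10,10,10,10,10],"translation":[[-8,1,0],[-24,2,0],[-48,4,0],[-76,6,0],[-104,8,0],[-132,10,0],[-160,12,0],[-188,14,0],[-216,16,0],[-244,18,0],[-272,20,0],[-296,22,0],[-316,24,0],[-332,25,0],[-342,26,0],[-347,26,0],[-347,26,0],[-347,26,0]],"roll":[0,0,0,0,0,0,0,0,0,0,0,0,0,0,0,0,0,0]}'
python3 - <<'E'
from h import *
w=snap('wrist','w6'); s=snap('scene','s6'); t=snap('top','t6')
totool([502.5,-373.5,260])
c=[w['color'][0:400,120:520],s['color'][60:240,330:510],t['color'][180:310,360:490]]
cv2.imwrite('pics/m6.png',np.hstack([cv2.resize(c[0],(400,400)),cv2.resize(c[1],(400,400))])[:,:,::-1])
p=w['obs']['position']; print(proj(w,[502.5,-373.5,122]),[proj(w,[p[0],p[1],p[2]-113+z]) for z in (16,166)])
E
```

```text
time_s: 11.55
position: [477.3, -25.9, 271.8]
ee_rot: [0.707, 0.707, 0.002, 0.003]
force: [-0.5, 0.8, -0.6]
width: 17.7
finger_force: 39.2
time_s: 13.35
position: [502.3, -372.1, 267.7]
ee_rot: [0.707, 0.707, 0.0, -0.0]
force: [-0.5, -0.5, -0.3]
width: 18.0
finger_force: 39.1
pos [ 502.4 -372.   268. ] shift [-1.5  0.1  8. ] x [-0.001  1.    -0.   ] y [1.    0.001 0.   ] z [ 0. -0. -1.] F [ 0.4  0.7 -0.8] w 17.80823586996145 t 13.5
(np.float64(319.9027168353149), np.float64(182.16019501843365)) [(np.float64(319.54923758546215), np.float64(197.09027450679275)), (np.float64(318.7323081596432), np.float64(332.1380543250567))]
```

View pics/m6.png

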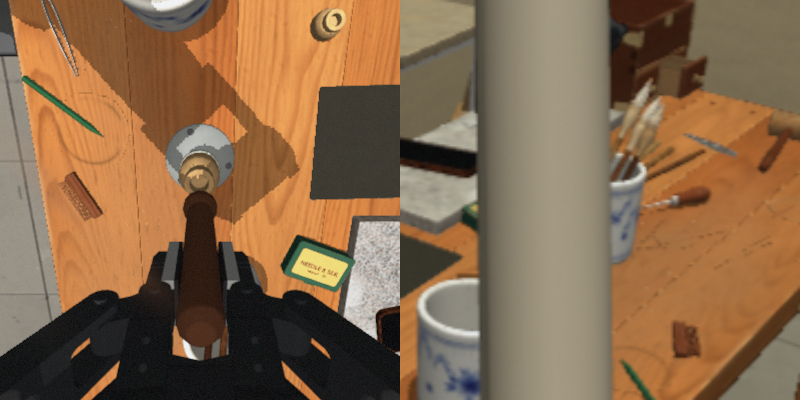

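The wrist view shows the seated socket's neck at about (321,183), with the handle above it: collar (320,205), top (322,330). That is my tenth picture, so I'll measure the remaining alignment numerically.

```bash
python3 - <<'E'
from h import *
w=load('w6'); p=w['obs']['position']; im=w['color'].astype(int)
for v in (196,204,212,220,235,250,265,280,295,310,320):
    r=im[v,285:357]; m=(r.sum(1)<205)&(r[:,0]-r[:,2]>12)
    i=np.where(m)[0]; print(v,285+i.min() if len(i) else None,285+i.max() if len(i) else None,len(i))
# predicted shaft edges for vertical axis through TCP
for z in (31,60,90,150):
    c=np.r_[p[:2],p[2]-113.2+z]; print(z,[tuple(np.round(proj(w,c+[dx,0,0]),1)) for dx in(-9.5,0,9.5)])
for v in (172,176,180,184,188,192): print(v,[''.join('%4d'%x for x in im[v,303:341].sum(1))])
E
```

```text
196 308 333 26
204 304 336 33
212 304 336 33
220 307 333 27
235 305 334 30
250 302 338 37
265 302 338 37
280 300 340 41
295 286 341 48
310 297 343 47
320 296 344 49
31 [(np.float64(307.2), np.float64(203.3)), (np.float64(319.5), np.float64(203.3)), (np.float64(331.8), np.float64(203.3))]
60 [(np.float64(305.6), np.float64(217.8)), (np.float64(319.4), np.float64(217.8)), (np.float64(333.3), np.float64(217.8))]
90 [(np.float64(303.3), np.float64(237.4)), (np.float64(319.3), np.float64(237.4)), (np.float64(335.3), np.float64(237.4))]
150 [(np.float64(295.7), np.float64(303.0)), (np.float64(318.9), np.float64(303.0)), (np.float64(342.1), np.float64(303.0))]
172 [' 418 436 444 384 251 217 306 434 501 529 541 543 530 530 517 514 504 509 509 465 334 332 329 325 305 270 208 179 230 289 296 283 272 273 269 239 241 307']
176 [' 284 287 263 288 407 453 458 487 511 461 402 378 352 438 545 488 351 343 338 332 315 303 295 310 331 323 331 323 279 229 263 297 293 279 265 232 256 318']
180 [' 262 265 308 326 319 326 298 275 317 347 350 351 355 349 355 356 348 352 357 357 363 361 351 356 324 265 320 332 331 322 270 250 275 264 246 252 267 318']
184 [' 251 295 355 326 324 315 261 183 205 274 335 351 352 358 346 347 342 343 346 349 346 337 306 230 172 226 316 328 334 339 304 250 264 255 268 298 308 294']
188 [' 330 278 309 349 335 328 325 285 213 185 199 211 202 217 232 228 222 214 210 189 186 188 175 188 258 315 326 334 333 298 246 263 254 246 238 243 252 263']
192 [' 417 417 409 404 377 358 327 293 276 227 162 133  75  96  78  87  98  90  83  88  92  84  76 103 203 277 304 276 244 261 267 258 251 246 246 252 264 263']
```

```bash
python3 - <<'E'
from h import *
w=load('w6'); p=w['obs']['position']; im=w['color'].astype(int)
out=[]
for v in list(range(186,228,2))+list(range(322,352,2)):
    r=im[v,285:357]; m=(r.sum(1)<205)&(r[:,0]-r[:,2]>12); i=np.where(m)[0]
    out.append((v,285+i.min(),285+i.max(),len(i)) if len(i) else (v,))
print(out)
print([''.join('%4d'%x for x in im[186:230,320].sum(1))],[''.join('%4d'%x for x in im[300:356,320].sum(1))])
# predicted: tip centre near edge, collar rings, top ring near/far
P=lambda dx,dy,z: tuple(np.round(proj(w,np.r_[p[0]+.4+dx,p[1]+dy,p[2]-113.2+z]),1))
for n,rad,z in (('tip',7,16),('collar lo',13,34),('collar mid',13,40),('collar hi',13,46),('top',9.5,166)):
    print(n,[P(0,d,z) for d in (rad,0,-rad)],P(-rad,0,z),P(rad,0,z))
E
```

```text
[(186, np.int64(311), np.int64(327), 5), (188, np.int64(312), np.int64(326), 8), (190, np.int64(314), np.int64(352), 12), (192, np.int64(313), np.int64(327), 15), (194, np.int64(310), np.int64(331), 22), (196, np.int64(308), np.int64(333), 26), (198, np.int64(306), np.int64(334), 29), (200, np.int64(305), np.int64(335), 31), (202, np.int64(305), np.int64(336), 32), (204, np.int64(304), np.int64(336), 33), (206, np.int64(304), np.int64(337), 34), (208, np.int64(303), np.int64(336), 34), (210, np.int64(303), np.int64(336), 34), (212, np.int64(304), np.int64(336), 33), (214, np.int64(305), np.int64(335), 31), (216, np.int64(305), np.int64(334), 30), (218, np.int64(307), np.int64(333), 27), (220, np.int64(307), np.int64(333), 27), (222, np.int64(306), np.int64(333), 28), (224, np.int64(306), np.int64(333), 28), (226, np.int64(306), np.int64(333), 28), (322, np.int64(296), np.int64(344), 49), (324, np.int64(296), np.int64(344), 49), (326, np.int64(293), np.int64(347), 51), (328, np.int64(298), np.int64(347), 50), (330, np.int64(298), np.int64(347), 49), (332, np.int64(292), np.int64(347),
[... 1118 characters left out ...]
 (np.float64(303.0), np.float64(204.6)) (np.float64(337.0), np.float64(204.6))
collar mid [(np.float64(320.0), np.float64(190.8)), (np.float64(320.0), np.float64(207.4)), (np.float64(320.0), np.float64(223.4))] (np.float64(302.6), np.float64(207.4)) (np.float64(337.4), np.float64(207.4))
collar hi [(np.float64(320.0), np.float64(193.4)), (np.float64(320.0), np.float64(210.4)), (np.float64(320.0), np.float64(226.7))] (np.float64(302.2), np.float64(210.4)) (np.float64(337.9), np.float64(210.4))
top [(np.float64(319.8), np.float64(309.9)), (np.float64(319.8), np.float64(331.7)), (np.float64(319.9), np.float64(352.4))] (np.float64(293.5), np.float64(331.7)) (np.float64(346.2), np.float64(331.7))
```

```bash
python3 - <<'E'
from h import *
w=load('w6');t=load('t5')
print(tri((t,(432.7,239)),(w,(319,181.5))))
for z in (122,128,134): print(z,[np.round(proj(w,[502+dx,-373,z]),1) for dx in (-15,-9,9,15)], 'top px',np.round(proj(t,[502,-373.3,z]),1))
E
```

```text
(array([ 502.14850295, -371.03302063,  131.51146882]), [np.float64(1.0206586285623793), np.float64(1.02065862856227)])
122 [array([303.9, 181.7]), array([310.1, 181.7]), array([328.7, 181.7]), array([334.9, 181.7])] top px [432.4 239.9]
128 [array([303.6, 183.4]), array([309.9, 183.4]), array([328.8, 183.4]), array([335.1, 183.4])] top px [433.  239.6]
134 [array([303.3, 185.2]), array([309.7, 185.2]), array([329. , 185.2]), array([335.4, 185.2])] top px [433.6 239.2]
```

```bash
python3 -m crank '{"fingers":[10,10,10,10,10,10,10,10],"translation":[[-0.7,-0.8,5],[-0.7,-0.8,15],[-0.7,-0.8,25],[-0.7,-0.8,33],[-0.7,-0.8,37],[-0.7,-0.8,38.5],[-0.7,-0.8,38.5],[-0.7,-0.8,38.5]],"roll":[0,0,0,0,0,0,0,0]}'
python3 - <<'E'
from h import *
totool([502,-373,229.2]); w=snap('wrist','w7'); t=snap('top','t7'); im=w['color'].astype(int); p=w['obs']['position']
P=lambda c,z,r:[tuple(np.round(proj(w,[c[0]+dx,c[1]+dy,z]),1)) for dx,dy in((0,r),(0,0),(0,-r),(-r,0),(r,0))]
print('collar',P(p+[.4,0,0],p[2]-113.2+40,13)); print('neck',P((502,-373.2),122,15)); print('cup',P((502,-373.2),93,22)); print('shoulder',P((502,-373.2),70,23)); print('base',P((502,-373.2),6,46))
for v in range(140,216,4): print(v,''.join('%4d'%x for x in im[v,290:350:2].sum(1)))
E
```

```text
time_s: 14.3
position: [501.6, -373.4, 229.7]
ee_rot: [0.707, 0.707, -0.0, 0.0]
force: [0.9, 0.0, -0.2]
width: 18.3
finger_force: 39.1
pos [ 501.6 -373.4  229.7] shift [0.4 0.4 0.5] x [ 0.     1.    -0.001] y [ 1. -0.  0.] z [ 0.    -0.001 -1.   ] F [ 0.9  0.  -0.2] w 18.340495923311845 t 14.3
collar [(np.float64(319.9), np.float64(190.8)), (np.float64(320.0), np.float64(207.3)), (np.float64(320.0), np.float64(223.3)), (np.float64(302.5), np.float64(207.4)), (np.float64(337.4), np.float64(207.3))]
neck [(np.float64(320.0), np.float64(175.6)), (np.float64(320.0), np.float64(192.6)), (np.float64(320.0), np.float64(209.1)), (np.float64(302.4), np.float64(192.6)), (np.float64(337.6), np.float64(192.6))]
cup [(np.float64(320.0), np.float64(160.0)), (np.float64(320.0), np.float64(183.0)), (np.float64(320.0), np.float64(205.0)), (np.float64(296.6), np.float64(183.0)), (np.float64(343.4), np.float64(183.0))]
shoulder [(np.float64(320.0), np.float64(154.1)), (np.float64(320.0), np.float64(176.6)), (np.float64(320.0), np.float64(198.1)), (np.float64(297.2), np.float64(176.6)), (np.float64(342.
[... 1904 characters left out ...]
244 148  88  88  74  93  78 127 247 266 334 330 259 259 254 283 239 227 250
196  406 400 413 418 421 322 268 346 305 116  96 107 115 116 114 121 115 110 104 110  77 116 336 264 247 233 266 259 243 261
200  409 383 402 396 409 416 393 289  89 108 117 123 115 115 130 110 107 116  99  98 117 108 115 237 243 243 265 248 240 254
204  404 378 394 401 412 414 411 120 117 115 126  89  93  95  93  93 101  96  97 104 118  95  96 116 245 243 252 242 249 250
208  418 410 405 391 409 418 343  99 115 122  76  76  73  97  93  91  85  90  81  84  87 113  90 154 258 249 245 231 258 251
212  422 418 415 408 405 405 414 140 116  75  77  85  82  68 101  93  87  70  60  87  89  93 107 144 249 249 235 239 250 256
```

```bash
python3 -c "
from bench import ctrl
print(ctrl.job_done())"
```

```text
the job is handed in; nothing more can be done
None
```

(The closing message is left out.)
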